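# Rebuild the irrigation filter cartridge

### The job

Rebuild the irrigation filter on the potting bench: thread its three loose rings down the spindle of the filter base, first the tall smooth sleeve, then the ribbed disc pack, and last the low locking ring, teeth up. Each must go fully home, lying flat and close on the one below, and be let go. Leave the other things on the bench where they stand.

Things in the scene. Friction and masses are not known exactly. Their poses are not given: they have to be found in the camera images.
- filter_base: black plastic filter base fixed to the bench: round flange, 92 mm diameter, top 40 mm above the bench; 26 mm pipe stubs to +y and -y, ending 65 mm from the centre, below 32 mm height; upright spindle in the middle, 34 mm diameter, rising 88 mm above the flange, the last 12 mm tapering to 18 mm. Origin: centre of the underside, on the spindle axis; z up. May stand at any yaw
- seat (a point): centre of the flange's top face, on the spindle axis, 40 mm above the bench: where the underside of the sleeve comes to rest. The spindle tip is 88 mm above it. When the rings are home their undersides are 0, 42 and 66 mm above this point, and the top of the locking ring's body is 82 mm above it
- sleeve: tall smooth grey plastic ring, outer diameter 54 mm, bore 40 mm, 42 mm high, lying flat on the bench with its bore upright. Origin: centre of its underside; z along the bore, up
- disc_pack: grey plastic disc pack, a ring with five ribs round its outside, outer diameter 66 mm, bore 40 mm, 24 mm high, lying flat on the bench. Origin: centre of its underside; z along the bore, up
- lock_ring: low grey plastic locking ring, outer diameter 60 mm, bore 40 mm, body 16 mm high, with four teeth on its top face 6 mm taller (22 mm in all; the outside is smooth and round all the way), lying flat on the bench, teeth up. Origin: centre of its underside; z along the bore, up
- dibber: bystander: wooden dibber with a steel point, 150 mm long, 26 mm wide, 22 mm high, lying along its x axis. Origin: underside, near the middle
- seed_cup: bystander: small square white open cup, 60 x 60 x 50 mm. Origin: centre of the underside
- clay_pot: bystander: small terracotta pot, 68 mm across the rim, 62 mm high. Origin: centre of the underside
- flask: bystander: green flask, 70 mm diameter, 210 mm high. Origin: centre of the underside
- spray: bystander: white bottle, 60 mm diameter, 160 mm high. Origin: centre of the underside

How it is judged:
By the outcome, as a careful person would: the job done as asked, in the order asked, and still so for the second after the job is handed in, with the robot touching nothing.
It also fails if it takes over 67 s, if anything falls off the work surface, if the arm or the gripper's body presses on something with over 40 N, if the wrist force passes 120 N, or if a joint passes its speed limit or range.

### The arm

A 6-joint arm with a two-finger parallel gripper is mounted at the origin on the work surface. World frame = base frame: x ahead of the robot, y to its left, z up, the work surface at z = 0. Lengths are in m, angles in degrees, forces in N, time in s.
With the tool pointing down it reaches from about 0.35 to 0.725 m from the base axis. Payload 6 kg.
Tool frame: the origin (TCP) lies on the front face of the gripper's body, between the roots of the fingers; the fingertips stand 73 mm ahead of it and the grasp point (between the pads) lies 54 mm ahead of it; z points along the fingers, y is the line along which they close (so a half turn about z gives the same grasp; the last joint's range is limited). The gripper opens to 85 mm and grips with 20 to 120 N. Pads are 22 mm wide; open, the fingers measure 114 mm over their backs; the gripper's body (76 mm by 85 mm) begins 54 mm behind the grasp point. The pads swing forward as they close: fully open they stand 13 mm farther back than shut.
Start: joints at [83.119, 2.303, 4.859, 0, -92.561, -19.12], TCP at [0.263, 0.539, 0.304] pointing down, gripper open.
Joint ranges: [-146.85, 146.85], [-73.84, 115.35], [-62.03, 85.46], [-188.31, 113.3], [-161.28, -10.13], [-171.36, 171.36]. Speed limits (degrees/s): [147.25, 147.25, 172.46, 180, 180, 180].

### API

Orientations are given as [roll, pitch, yaw] about the fixed x, y, z axes, in that order (R = Rz(yaw) Ry(pitch) Rx(roll)).
In Python, from cell import bot gives the robot as it stands. Calls block until the motion is done:
- bot.move_to(position, orientation): joint-space move of the TCP to a pose.
- bot.servo_line(position, feed=0.15, rot=None, until_force=None): straight line of the TCP; rot=None keeps the orientation; feed is the mean speed in m/s. With until_force (N) it stops when the force on the tool has changed by that much, and returns True; else False.
- bot.goto_joints(angles): joint-space move.
- bot.grip(opening, strength=None): finger opening in m; strength is the grip in N (None keeps the last); returns when the fingers have stopped.
- bot.sleep(seconds).
- bot.inverse_kinematics(position, orientation): joint angles nearest the present ones, or None.
- bot.snapshot(name): name is "scene" or "top" or "wrist"; returns (picture, depth): 420x560x3 uint8, blue, green, red; 420x560 float32, m along the optical axis (not along the pixel's ray), 0 where there is no reading.
- bot.get_calibration(name): a dict with "K" (3x3 intrinsics, pixels), "k1" (the pictures are not rectified: a ray, as slopes to the right and down, at radius r is drawn at 1 + k1 r^2 times it, then the intrinsics apply), "R" (3x3) and "t" (3): a world point X has camera coordinates R X + t; the wrist camera has in their place "T_tool_cam" (4x4, takes a point from camera to tool coordinates, whose origin is the TCP and whose axes are the flange's). Camera axes: x right, y down, z forward; pixel columns grow to the right and rows downward; lengths in m; the calibration is good to about 2 mm. A picture is of the moment at which its call begins: read the wrist's pose just before it. get_calibration takes no time and is no camera call.
A pose or a line that the arm cannot do raises bot.IKError and nothing moves.
- bot.sign_off(): hands the job in; it is judged then, once.
Readings, each from a call of its own:
- bot.current_clock(): time.
- bot.current_joints(): joint angles.
- bot.current_qd(): joint speeds.
- bot.current_joint_torque(): joint torques, N m.
- bot.current_eef_pos(): TCP position.
- bot.current_tool_rot(): TCP orientation.
- bot.current_ft_force(): force on the tool from outside, world axes, zero at the start.
- bot.current_wrist_torque(): the same for the moment, N m.
- bot.current_opening(): finger opening in m.
- bot.current_grip_force(): force on a finger pad.
Only numpy, scipy, OpenCV 4.12 (cv2) and the standard library are available. Lean on these libraries where they do the work, as an engineer would, in place of code of your own. Each camera call takes 0.05 s, during which the arm holds its last target. There are 200 camera calls.

## Working session

There is one attempt and no reset: what is moved stays moved. The work goes in short steps, each a Python script; the robot and the scene stay as the last script left them, time stands still between calls to the robot, and variables do not carry over. Pictures are saved under pics/ and viewed, at most 10 in all, crops included, and the job is handed in when it is done.

```bash
ls; mkdir -p pics
python3 - <<'E'
from cell import bot
import cv2,numpy as np
print(bot.current_clock())
for n in("scene","top","wrist"):
    p,d=bot.snapshot(n);cv2.imwrite(f"pics/{n}0.png",p);np.save(f"pics/{n}0.npy",d)
    c=bot.get_calibration(n);print(n,{k:np.round(v,4).tolist() for k,v in c.items()},(d>0).mean())
E
```

```text
pics
0.0
scene {'K': [[391.3668, 0.0, 280.3072], [0.0, 391.3668, 213.0117], [0.0, 0.0, 1.0]], 'k1': -0.0375, 'R': [[0.5251, 0.851, 0.0062], [0.6747, -0.4119, -0.6125], [-0.5187, 0.3258, -0.7905]], 't': [-0.4164, -0.2647, 1.4202]} 0.9960544217687075
top {'K': [[427.218, 0.0, 280.8117], [0.0, 427.218, 217.3776], [0.0, 0.0, 1.0]], 'k1': -0.1251, 'R': [[0.0456, -0.9989, 0.0047], [-0.9779, -0.0456, -0.2042], [0.2042, 0.0047, -0.9789]], 't': [0.1052, 0.5504, 1.1774]} 0.996109693877551
wrist {'K': [[350.0844, 0.0, 276.6804], [0.0, 350.0844, 206.1244], [0.0, 0.0, 1.0]], 'k1': -0.0107, 'T_tool_cam': [[-0.0005, -0.9649, -0.2628, 0.0666], [1.0, -0.0001, -0.0013, -0.0004], [0.0012, -0.2628, 0.9649, -0.0697], [0.0, 0.0, 0.0, 1.0]]} 0.995922619047619
```

View pics/top0.png

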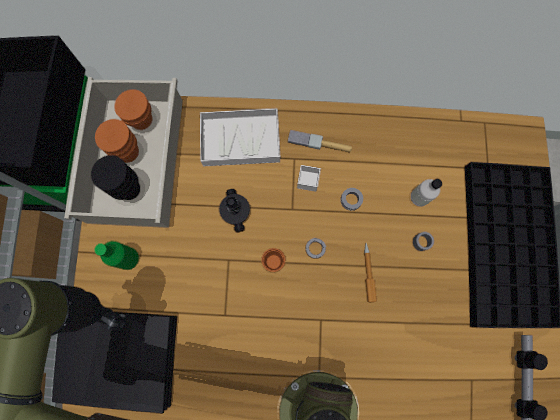

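View pics/scene0.png

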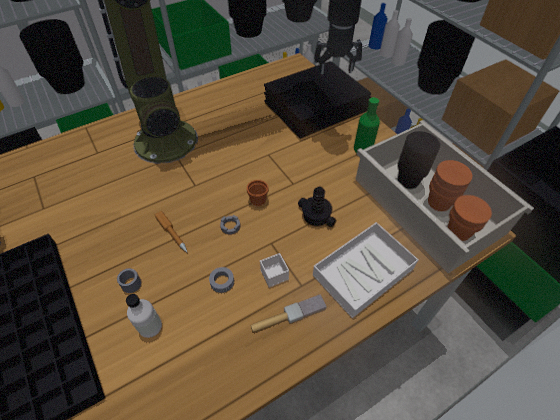

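Top view: base at about (234,209), sleeve (423,241) beside the spray (427,192), disc pack (352,199), lock ring (316,248), pot (273,261), dibber (370,272), cup (309,178). Next step is measuring them through depth and rays.

```bash
cat > h.py <<'E'
from cell import bot
import cv2,numpy as np
from scipy.spatial.transform import Rotation as Ro
def pose(name):
    c=bot.get_calibration(name)
    if 'R' in c: R=np.array(c['R']).T; return c,R,-R@np.array(c['t'])
    T=np.array(c['T_tool_cam']); Rt=Ro.from_euler('xyz',bot.current_tool_rot(),degrees=True).as_matrix()
    return c,Rt@T[:3,:3],Rt@T[:3,3]+np.array(bot.current_eef_pos())
def rays(c,uv):
    uv=np.asarray(uv,float).reshape(-1,1,2)
    s=cv2.undistortPoints(uv,np.array(c['K']),np.array([c['k1'],0,0,0,0]))[:,0]
    return np.c_[s,np.ones(len(s))]
def cloud(c,R,o,d):
    v,u=np.indices(d.shape); r=rays(c,np.c_[u.ravel(),v.ravel()])
    return ((r*d.reshape(-1,1))@R.T+o).reshape(*d.shape,3)
def onplane(c,R,o,uv,z):
    r=rays(c,uv)@R.T; return o+r*((z-o[2])/r[:,2:])
def circ(P):
    A=np.c_[2*P[:,:2],np.ones(len(P))]; s=np.linalg.lstsq(A,(P[:,:2]**2).sum(1),rcond=None)[0]
    return s[0],s[1],np.sqrt(s[2]+s[0]**2+s[1]**2)
E
python3 - <<'E'
from h import *
for n in ("top","scene"):
    c,R,o=pose(n); d=np.load(f"pics/{n}0.npy"); P=cloud(c,R,o,d)
    z=P[...,2]; m=((z>.008)&(d>0)&(P[...,0]>.3)&(P[...,0]<.9)&(abs(P[...,1])<.5)).astype(np.uint8)
    k,l,st,ce=cv2.connectedComponentsWithStats(m)
    print(n,np.round(np.median(z[(P[...,0]>.4)&(P[...,0]<.7)&(abs(P[...,1])<.3)]),4))
    for i in range(1,k):
        if st[i,4]<60: continue
        Q=P[l==i]; t=np.percentile(Q[:,2],95); T=Q[Q[:,2]>t-.006]
        print(i,st[i].tolist(),'ztop',round(t,4),'mid',np.round((T.min(0)+T.max(0))[:2]/2,4),'ext',np.round(np.ptp(T,axis=0)[:2],3),'allx',np.round([*Q[:,0:2].min(0),*Q[:,:2].max(0)],3))
E
```

```text
top -0.0004
1 [146, 90, 35, 137, 1871] ztop 0.1316 mid [0.6997 0.4796] ext [0.399 0.04 ] allx [0.5   0.459 0.899 0.5  ]
2 [200, 109, 80, 57, 1134] ztop 0.0514 mid [0.7985 0.2702] ext [0.18  0.251] allx [0.709 0.144 0.89  0.396]
12 [218, 123, 36, 33, 590] ztop 0.0207 mid [0.795  0.2929] ext [0.109 0.098] allx [0.741 0.227 0.855 0.342]
20 [288, 130, 64, 22, 624] ztop 0.0225 mid [0.8046 0.0213] ext [0.058 0.197] allx [ 0.775 -0.077  0.835  0.12 ]
55 [465, 162, 29, 149, 1540] ztop 0.0508 mid [ 0.5252 -0.4706] ext [0.45  0.058] allx [ 0.3   -0.5    0.752 -0.441]
56 [297, 165, 23, 26, 234] ztop 0.0507 mid [0.6764 0.055 ] ext [0.067 0.065] allx [0.643 0.023 0.71  0.087]
62 [411, 179, 31, 27, 577] ztop 0.1591 mid [ 0.6394 -0.2942] ext [0.025 0.026] allx [ 0.61  -0.321  0.667 -0.263]
64 [218, 189, 32, 44, 886] ztop 0.1248 mid [0.5685 0.2692] ext [0.028 0.028] allx [0.503 0.225 0.633 0.317]
65 [341, 188, 22, 22, 275] ztop 0.0274 mid [ 0.6211 -0.0795] ext [0.063 0.064] allx [ 0.588 -0.112  0.654 -0.048]
85 [413, 232, 21, 19, 212] ztop 0.0439 mid [ 0.4991 -0.2945] ext [0.051 0.053] allx [ 0.474 
[... 1107 characters left out ...]
0.738 0.219 0.858 0.34 ]
11 [35, 246, 70, 165, 2556] ztop 0.0516 mid [ 0.5256 -0.472 ] ext [0.451 0.056] allx [ 0.3   -0.5    0.753 -0.444]
13 [260, 253, 29, 33, 480] ztop 0.0517 mid [0.6769 0.0528] ext [0.067 0.065] allx [0.643 0.019 0.71  0.086]
18 [209, 267, 25, 24, 375] ztop 0.0272 mid [ 0.6203 -0.0817] ext [0.067 0.066] allx [ 0.586 -0.115  0.654 -0.049]
22 [117, 268, 24, 24, 383] ztop 0.044 mid [ 0.4998 -0.2972] ext [0.057 0.053] allx [ 0.471 -0.324  0.528 -0.27 ]
49 [126, 294, 36, 43, 1023] ztop 0.1605 mid [ 0.6417 -0.2963] ext [0.028 0.028] allx [ 0.618 -0.326  0.673 -0.265]
50 [251, 294, 76, 38, 935] ztop 0.022 mid [0.8059 0.019 ] ext [0.059 0.198] allx [ 0.774 -0.081  0.835  0.121]
```

```bash
cat >> h.py <<'E'
G={'sleeve':(.4995,-.296),'disc':(.621,-.0805),'lock':(.468,.0237),'base':(.5695,.268)}
H={'sleeve':.042,'disc':.024,'lock':.016,'base':.128}
E
python3 - <<'E'
from h import *
print(bot.current_tool_rot())
for y in (0,90,180,-90):
    for n,g in G.items():
        q=bot.inverse_kinematics([*g,.27],[180,0,y]); print(y,n,None if q is None else np.round(q,0).tolist())
E
```

```text
[ 1.79918638e+02 -9.25018944e-03 -2.59981058e+01]
0 sleeve [-11.0, -1.0, -2.0, 0.0, -89.0, 101.0]
0 disc [11.0, 6.0, 5.0, 0.0, -89.0, 79.0]
0 lock [28.0, -18.0, -17.0, 0.0, -91.0, 62.0]
0 base [43.0, 7.0, 6.0, 0.0, -89.0, 47.0]
90 sleeve [-11.0, -1.0, -2.0, 0.0, -89.0, -169.0]
90 disc [11.0, 6.0, 5.0, 0.0, -89.0, 169.0]
90 lock [28.0, -18.0, -17.0, 0.0, -91.0, 152.0]
90 base [43.0, 7.0, 6.0, 0.0, -89.0, 137.0]
180 sleeve [-11.0, -1.0, -2.0, 0.0, -89.0, -79.0]
180 disc [11.0, 6.0, 5.0, -0.0, -89.0, -101.0]
180 lock [28.0, -18.0, -17.0, -0.0, -91.0, -118.0]
180 base [43.0, 7.0, 6.0, -0.0, -89.0, -133.0]
-90 sleeve [-11.0, -1.0, -2.0, 0.0, -89.0, 11.0]
-90 disc [11.0, 6.0, 5.0, 0.0, -89.0, -11.0]
-90 lock [28.0, -18.0, -17.0, 0.0, -91.0, -28.0]
-90 base [43.0, 7.0, 6.0, 0.0, -89.0, -43.0]
```

Run:
```python
from h import *
ims=[]
for n in ('base','lock','disc','sleeve'):
    g=G[n]; bot.move_to([*g,.33 if n=='base' else .25],[180,0,-90])
    c,R,o=pose("wrist"); p,d=bot.snapshot("wrist"); np.savez(f"pics/w_{n}.npz",p=p,d=d,R=R,o=o)
    P=cloud(c,R,o,d); zt=H[n]; m=(d>0)&(abs(P[...,2]-zt)<.004)&(np.hypot(P[...,0]-g[0],P[...,1]-g[1])<.05)
    m=m.astype(np.uint8)
    cs=cv2.findContours(m,cv2.RETR_EXTERNAL,cv2.CHAIN_APPROX_NONE)[0]; k=max(cs,key=cv2.contourArea)
    Q=onplane(c,R,o,k[:,0],zt); e=circ(Q)
    print(n,np.round(e,4),'resid',np.round(np.std(np.hypot(Q[:,0]-e[0],Q[:,1]-e[1])-e[2]),5),'z',np.round(np.median(P[m>0][:,2]),4),'bench',np.round(np.median(P[...,2][P[...,2]<.01]),4),np.round(bot.current_eef_pos(),4),round(bot.current_clock(),2))
    ims.append(cv2.resize(cv2.drawContours(p.copy(),[k],-1,(0,0,255),1),(400,300)))
cv2.imwrite("pics/w4.png",np.vstack([np.hstack(ims[:2]),np.hstack(ims[2:])]))
```

```text
base [0.569  0.2697 0.0109] resid 0.0004 z 0.1272 bench -0.0001 [0.5689 0.2691 0.3299] 1.72
lock [0.468  0.0241 0.0273] resid 0.003 z 0.0156 bench -0.0002 [0.4686 0.0246 0.2506] 2.84
disc [ 0.6221 -0.0801  0.0325] resid 0.00028 z 0.0238 bench -0.0002 [ 0.6212 -0.0798  0.2499] 3.66
sleeve [ 0.4995 -0.296   0.0262] resid 0.00027 z 0.0415 bench -0.0003 [ 0.5003 -0.2948  0.2501] 4.68
```

View pics/w4.png

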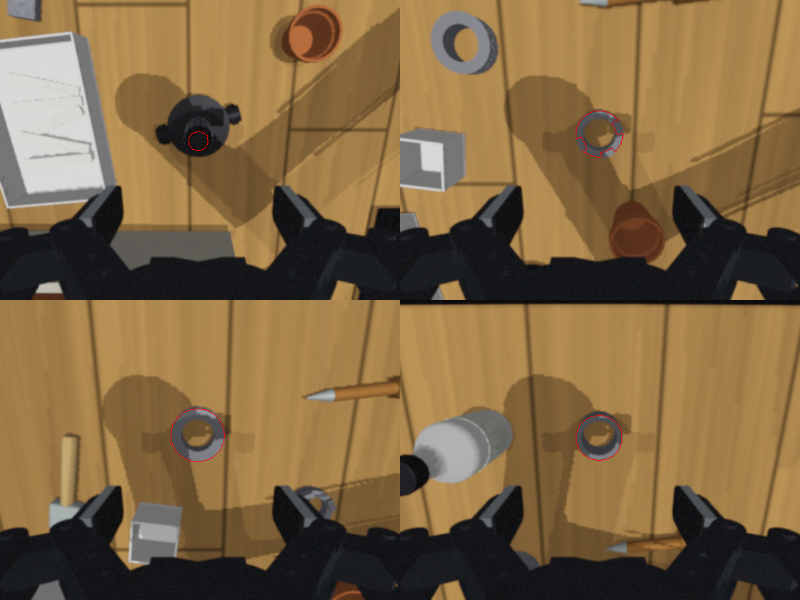

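The four wrist crops show the spindle tip at (198,141), the lock ring at (199,133 in its tile), and the disc and sleeve at tile centre. The fits agree with the given sizes and the other views. The lock ring's fit is disturbed by its teeth. Grasping the sleeve next.

```bash
cat >> h.py <<'E'
D=[180,0,-90]
def st(s=''): print(s,np.round(bot.current_eef_pos(),4),'rot',np.round(bot.current_tool_rot(),2),'op',round(bot.current_opening(),4),'gf',round(bot.current_grip_force(),1),'F',np.round(bot.current_ft_force(),1),'t',round(bot.current_clock(),2))
E
python3 - <<'E'
from h import *
x,y=.4995,-.296
bot.servo_line([x,y,.12],.2,rot=D); bot.sleep(.2); st('above')
print(bot.servo_line([x,y,.094],.06,until_force=8)); bot.sleep(.2); st('down')
bot.grip(.045,50); st('grip')
bot.servo_line([x,y,.20],.15); bot.sleep(.2); st('lift')
p,d=bot.snapshot("wrist"); cv2.imwrite("pics/w_s1.png",p)
c,R,o=pose("wrist"); P=cloud(c,R,o,d); np.save("pics/Ps1.npy",P)
E
```

```text
above [ 0.5002 -0.2962  0.1216] rot [-1.7986e+02 -4.0000e-02 -8.9990e+01] op 0.0852 gf 0.0 F [0.6 0.2 0.4] t 5.68
False
down [ 0.4997 -0.2961  0.0945] rot [-1.7996e+02 -1.0000e-02 -8.9990e+01] op 0.0851 gf 0.0 F [-0.7  0.2 -0.3] t 6.47
grip [ 0.4998 -0.2961  0.0945] rot [-1.7995e+02 -2.0000e-02 -8.9990e+01] op 0.0516 gf 54.0 F [0.3 0.1 2.2] t 6.88
lift [ 0.4992 -0.2959  0.1988] rot [ 1.7989e+02  3.0000e-02 -9.0000e+01] op 0.0514 gf 53.7 F [ 0.3  0.1 -0.9] t 7.93
```

View pics/w_s1.png

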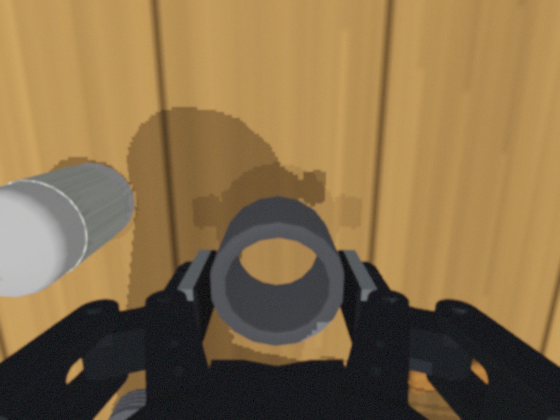

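The sleeve is held level between the pads with its rim centred at about (277,283). I'll measure its tilt and offset and carry it to the spindle.

```bash
cat >> h.py <<'E'
def held(lo,hi,ztop_tool,w=.06):
    """plane + circle of ring's top face in the hand; tool-z expected = ztop_tool"""
    bot.sleep(.1); c,R,o=pose("wrist"); p,d=bot.snapshot("wrist"); P=cloud(c,R,o,d); e=np.array(bot.current_eef_pos())
    m=(d>0)&(abs(P[...,2]-(e[2]-ztop_tool))<.006)&(abs(P[...,0]-e[0])<w)&(abs(P[...,1]-e[1])<w)
    g=cv2.cvtColor(p,cv2.COLOR_BGR2HSV)
    Q=P[m]; r=np.hypot(*(Q[:,:2]-e[:2]).T); Q=Q[(r>lo)&(r<hi)]
    for _ in range(3):
        A=np.c_[Q[:,:2]-e[:2],np.ones(len(Q))]; s=np.linalg.lstsq(A,Q[:,2],rcond=None)[0]; res=abs(Q[:,2]-A@s); Q=Q[res<max(.0008,2*np.median(res))]
    print('top face z',round(s[2],4),'rel',round(s[2]-e[2],4),'tilt deg x,y',np.round(np.degrees(s[:2]),2),'mid',np.round((np.percentile(Q[:,:2],1,0)+np.percentile(Q[:,:2],99,0))/2-e[:2],4),'ext',np.round(np.ptp(Q[:,:2],axis=0),4),len(Q))
    return p,P
E
python3 - <<'E'
from h import *
held(.015,.032,.0515)
bot.servo_line([.4995,-.25,.27],.25); bot.move_to([.569,.269,.27],D); bot.sleep(.3); st('over')
p,P=held(.015,.032,.0515)
cv2.imwrite("pics/w_s2.png",p)
E
```

```text
top face z 0.1465 rel -0.0532 tilt deg x,y [ 0.   -0.09] mid [ 0.0004 -0.0003] ext [0.0595 0.0536] 4655
over [0.5692 0.2685 0.2701] rot [-1.7999e+02  1.0000e-02 -9.0040e+01] op 0.0518 gf 53.7 F [ 0.3 -0.2 -0.6] t 10.81
top face z 0.2171 rel -0.0529 tilt deg x,y [-0.01 -0.09] mid [ 0.0004 -0.0005] ext [0.0602 0.053 ] 4608
```

View pics/w_s2.png

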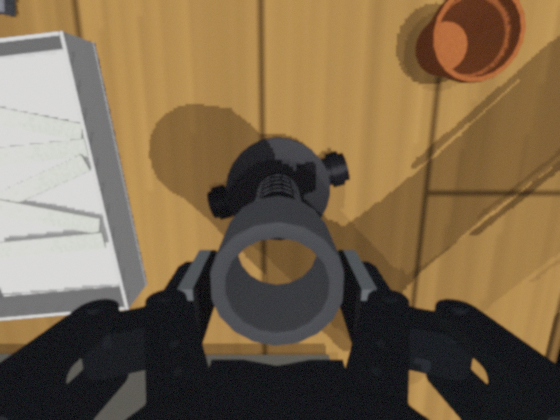

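The sleeve is level and centred in the hand. The spindle shows just behind its rim at about (279,195), in line with it in x. Lowering it.

Run:
```python
from h import *
print(bot.servo_line([.569,.2692,.205],.12,until_force=8)); bot.sleep(.1); st('entered')
if True:
    hit=bot.servo_line([.569,.2692,.1345],.06,until_force=10); bot.sleep(.1); st(hit)
```

```text
False
entered [0.5695 0.2694 0.2065] rot [-1.7989e+02  7.0000e-02 -9.0000e+01] op 0.0513 gf 53.7 F [ 0.3  0.3 -0.9] t 11.75
False [0.5691 0.2693 0.1348] rot [-1.7997e+02  2.0000e-02 -9.0000e+01] op 0.0514 gf 53.7 F [-0.3  0.4 -0.6] t 13.18
```

Run:
```python
from h import *
bot.grip(.085); st('rel')
bot.servo_line([.569,.269,.27],.25); bot.sleep(.2)
c,R,o=pose("wrist"); p,d=bot.snapshot("wrist"); P=cloud(c,R,o,d); cv2.imwrite("pics/w_s3.png",p)
m=(abs(P[...,2]-.082)<.006)&(np.hypot(P[...,0]-.569,P[...,1]-.269)<.032)&(np.hypot(P[...,0]-.569,P[...,1]-.269)>.021)
print(m.sum(),np.round(np.percentile(P[m],[1,50,99],axis=0),4))
# disc
x,y=.6215,-.0805
bot.move_to([x,y,.2],D); bot.servo_line([x,y,.10],.2); bot.servo_line([x,y,.071],.06,until_force=8); bot.sleep(.15); st('down')
bot.grip(.055,50); st('grip')
bot.servo_line([x,y,.2],.2); st('lift')
p,P=held(.02,.036,.047); cv2.imwrite("pics/w_d1.png",p)
```

```text
rel [0.569  0.2692 0.1346] rot [-179.99    0.    -90.  ] op 0.0848 gf 0.0 F [ 0.5  0.4 -0.7] t 13.61
1023 [[0.5436 0.2434 0.0772]
 [0.5738 0.2571 0.0815]
 [0.5958 0.2863 0.0832]]
down [ 0.6218 -0.0805  0.0715] rot [-179.95   -0.    -89.99] op 0.0846 gf 0.0 F [-0.1  0.7  0.4] t 17.33
grip [ 0.622  -0.0805  0.072 ] rot [-1.7991e+02 -1.0000e-02 -8.9990e+01] op 0.0638 gf 55.3 F [-0.4 -0.3  3.8] t 17.66
lift [ 0.6208 -0.0803  0.1979] rot [ 1.7983e+02  4.0000e-02 -9.0010e+01] op 0.0637 gf 55.1 F [ 0.6 -0.7 -2. ] t 18.45
top face z 0.1491 rel -0.0486 tilt deg x,y [-0.2 -0. ] mid [ 0.0001 -0.0009] ext [0.0684 0.065 ] 11248
```

View pics/w_d1.png

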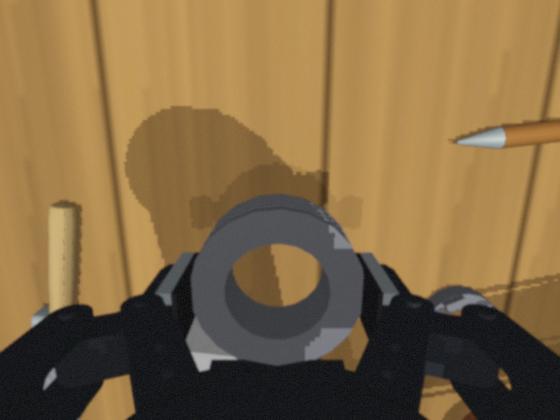

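The disc pack is held level with its rim centred at about (278,280), and the sleeve top at 0.0815 m means it is home. Now threading the disc pack, then taking the lock ring.

Run:
```python
from h import *
bot.servo_line([.62,-.05,.26],.25); bot.move_to([.569,.2697,.26],D); bot.sleep(.25); st('over')
a=bot.servo_line([.569,.2697,.185],.12,until_force=8); st(a)
if a: raise SystemExit
h=bot.servo_line([.569,.2697,.1535],.06,until_force=10); bot.sleep(.1); st(h)
bot.grip(.085); st('rel')
bot.servo_line([.569,.269,.28],.25); bot.sleep(.2)
c,R,o=pose("wrist"); p,d=bot.snapshot("wrist"); P=cloud(c,R,o,d)
r=np.hypot(P[...,0]-.569,P[...,1]-.269); m=(abs(P[...,2]-.106)<.008)&(r<.036)&(r>.022)
print(m.sum(),np.round(np.percentile(P[m],[1,50,99],axis=0),4))
x,y=.468,.024
bot.move_to([x,y,.25],D); bot.sleep(.25)
c,R,o=pose("wrist"); p,d=bot.snapshot("wrist"); P=cloud(c,R,o,d)
m=(P[...,2]>.010)&(P[...,2]<.024)&(np.hypot(P[...,0]-x,P[...,1]-y)<.036)
print('lock',m.sum(),np.round(np.percentile(P[m],[.5,50,99.5],axis=0),4))
m=(P[...,2]>.0195)&(P[...,2]<.024)&(np.hypot(P[...,0]-x,P[...,1]-y)<.036)
print('teeth',m.sum(),np.round(np.percentile(P[m],[.5,50,99.5],axis=0),4)); st()
```

```text
over [0.5694 0.2687 0.2601] rot [-179.99    0.    -90.09] op 0.064 gf 55.2 F [ 0.4 -0.  -0.2] t 20.49
False [0.5694 0.2698 0.1861] rot [-1.7992e+02  3.0000e-02 -8.9990e+01] op 0.0641 gf 55.2 F [ 0.9  0.3 -0.1] t 21.27
True [0.5687 0.2695 0.154 ] rot [ 1.7994e+02 -6.0000e-02 -8.9990e+01] op 0.0641 gf 55.7 F [-1.7 -0.8  3.7] t 21.88
rel [0.5682 0.2694 0.1529] rot [ 1.7983e+02 -9.0000e-02 -9.0010e+01] op 0.085 gf 0.0 F [-0.3  0.2  1.3] t 22.23
3536 [[0.5377 0.2377 0.1018]
 [0.569  0.2681 0.1058]
 [0.6003 0.3011 0.1073]]
lock 2039 [[ 0.4389 -0.0037  0.0107]
 [ 0.4675  0.0256  0.0162]
 [ 0.4961  0.054   0.0232]]
teeth 697 [[ 0.4391 -0.0029  0.0198]
 [ 0.471   0.022   0.0218]
 [ 0.4956  0.0537  0.0236]]
 [0.4683 0.0246 0.2498] rot [ 1.7997e+02 -1.0000e-02 -8.9950e+01] op 0.085 gf 0.0 F [-0.5  0.1  0.5] t 24.48
```

The disc pack is home, with its top at 0.1058 m against 0.106 expected. Next is the lock ring at (0.4675, 0.0247).

Run:
```python
from h import *
x,y=.4675,.0247
bot.servo_line([x,y,.10],.2); bot.servo_line([x,y,.072],.06,until_force=8); bot.sleep(.15); st('down')
bot.grip(.048,50); st('grip'); zg=bot.current_eef_pos()[2]
bot.servo_line([x,y,.2],.2); st('lift')
p,P=held(.02,.034,.056)
p,P=held(.02,.034,.05)
cv2.imwrite("pics/w_l1.png",p)
```

```text
down [0.4678 0.0248 0.0724] rot [-1.7996e+02  1.0000e-02 -9.0000e+01] op 0.085 gf 0.0 F [-0.6  1.   0.3] t 26.15
grip [0.468  0.0248 0.0728] rot [-1.7992e+02  1.0000e-02 -8.9990e+01] op 0.0569 gf 53.8 F [-0.7  0.9  3.2] t 26.52
lift [0.4668 0.0247 0.1981] rot [ 1.7984e+02 -1.0000e-02 -9.0010e+01] op 0.0571 gf 53.3 F [ 0.4 -0.1 -1.6] t 27.31
top face z 0.143 rel -0.0552 tilt deg x,y [-0.19  0.2 ] mid [ 0.     -0.0006] ext [0.0648 0.0601] 10081
top face z 0.1477 rel -0.0514 tilt deg x,y [-0.21 -0.19] mid [0.0003 0.0001] ext [0.0643 0.0588] 2962
```

View pics/w_l1.png

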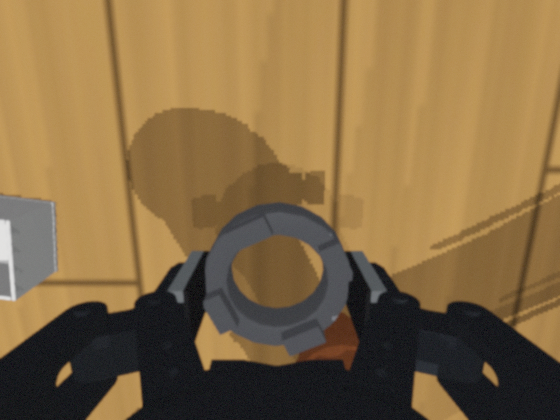

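The lock ring is held level, teeth up, centred at about (278,275). Now threading it.

Run:
```python
from h import *
bot.servo_line([.47,.05,.26],.25); bot.move_to([.569,.2693,.26],D); bot.sleep(.25); st('over')
a=bot.servo_line([.569,.2693,.195],.12,until_force=8); st(a)
if a: raise SystemExit
h=bot.servo_line([.569,.2693,.1775],.04,until_force=8); bot.sleep(.1); st(h)
bot.grip(.085); st('rel')
bot.servo_line([.569,.269,.32],.25); bot.sleep(.2)
c,R,o=pose("wrist"); p,d=bot.snapshot("wrist"); P=cloud(c,R,o,d); cv2.imwrite("pics/w_l2.png",p)
r=np.hypot(P[...,0]-.569,P[...,1]-.269)
for z,t in ((.122,.003),(.128,.0025)):
    m=(abs(P[...,2]-z)<t)&(r<.033)&(r>.021)
    print(z,m.sum(),np.round(np.percentile(P[m],[1,50,99],axis=0),4))
bot.move_to([.45,.0,.32],D); p,d=bot.snapshot("scene"); q=cv2.resize(p[150:270,250:410],None,fx=4,fy=4)
cv2.imwrite("pics/fin.png",np.hstack([cv2.resize(q,(480,360)),cv2.resize(cv2.imread("pics/w_l2.png")[100:280,180:340],(320,360))])); st()
```

```text
over [0.569  0.2683 0.2609] rot [-1.7994e+02  5.0000e-02 -9.0060e+01] op 0.0573 gf 53.4 F [0.8 0.5 0.2] t 29.22
False [0.5693 0.2693 0.1959] rot [-1.7993e+02  1.0000e-02 -9.0000e+01] op 0.057 gf 53.4 F [0.2 0.1 0.8] t 29.91
True [0.5691 0.2694 0.1788] rot [-1.7997e+02  1.0000e-02 -8.9990e+01] op 0.0569 gf 53.9 F [-1.3 -1.4  4.7] t 30.44
rel [0.5687 0.2691 0.1776] rot [ 1.7991e+02 -4.0000e-02 -9.0010e+01] op 0.0848 gf 0.0 F [ 0.5 -0.1  0.2] t 30.84
0.122 1401 [[0.541  0.2412 0.1194]
 [0.5707 0.2711 0.1217]
 [0.5982 0.2981 0.1243]]
0.128 864 [[0.5418 0.2422 0.1258]
 [0.573  0.2726 0.1278]
 [0.5971 0.2979 0.1292]]
 [0.4505 0.0008 0.3198] rot [ 1.7997e+02 -1.0000e-02 -8.9950e+01] op 0.085 gf 0.0 F [-0.6  0.2 -0.5] t 32.99
```

View pics/fin.png

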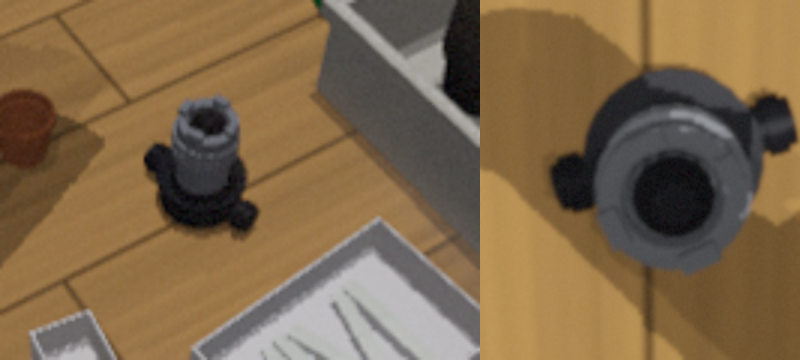

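The stack stands on the base at about (205,165): sleeve, disc pack, and lock ring teeth up. The lock ring's body top is at 0.1217 m against 0.122 expected, so it is flat and home.

```bash
python3 -c "
from cell import bot
print(bot.sign_off())"
```

```text
the job is handed in; nothing more can be done
None
```

The filter is rebuilt and handed in at about 33 s: sleeve, disc pack and locking ring (teeth up) are home on the spindle and released, each top within 0.5 mm of its expected height, and I moved nothing else on the bench.

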